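Take a colour reading of the round print sample

TASK

Pick up the hand-held colour reader and aim it at the round sample on its tilted stand: press its sprung nose squarely and gently onto the middle of the sample until the nose gives, and hold it steady there for about two seconds. Then stand the reader back upright on its round rubber pad and let go. Do not press the reader on the square sample, and do not knock over the glue stick.

Things in the scene. Friction and masses are not known exactly. Their poses are not given: they have to be found in the camera images.
- reader: loose white hand-held colour reader, 122 mm tall, about 0.15 kg (varies), standing upright on its nose on the rubber pad. Origin: centre of its flat nose face (underside); z runs up its axis. Housing 52 mm in diameter from 14 to 42 mm above the origin, then narrowing to the grip.
- reader_grip (a point): grip of the reader, on its axis 100 mm above its origin; axes as the reader's. The grip is an upright bar from 56 to 122 mm above the origin, 36 mm along x and 30 mm along y, with a dark rubber cover; best pinched from above across the 30 mm (along y).
- reader_nose (a point): same point and axes as the reader's origin, fixed to the housing: centre of the nose face while the nose is out. The nose is a black sprung shroud, 46 mm in diameter, that slides up to 10 mm into the housing: it begins to give at 2.5 N, stiffens by 0.6 N per mm to 8.5 N, then stops hard. Over 15 N is too much for the sample.
- pad: round black rubber pad fixed to the table, 110 mm diameter, 4 mm thick; origin at the centre of its underside, z up
- round_stand: tilting stand with the round sample (the target), fixed: dark steel base 100 x 104 x 12 mm, two aluminium cheeks at +-y (knob on the +y one, out to y = 64 mm), between them a black head tilted about the y axis 79 mm above the table. Origin: centre of the base's underside. The head leans toward -x, roughly to the robot, by 0.3 to 0.65 rad, and keeps its tilt.
- round_seat (a point): centre of the upper face of the round stand's head (block 76 x 76 x 28 mm); z is the outward normal of that face, y the tilt axis. The round grey sample, 60 mm in diameter, flat and parallel to this face, stands out of it centred here by an amount that is not reported: 6 to 26 mm along z, to be found by touch or sight. It does not yield.
- square_stand: a like stand, fixed, with a square grey sample of 54 mm side, not to be touched with the reader; same origin and axes. (Keep the arm clear of the lamp on a tripod, 0.44 m tall, that always stands at about x = 0.31, y = -0.16 m, its legs spread 0.15 m round that.)
- square_seat (a point): the like point on the head of the square stand; its sample also sticks out 6 to 26 mm
- glue_stick: loose glue stick standing upright, 30 mm diameter, 94 mm tall; origin at the centre of its underside, z up
Mind the look-alikes: they are no part of the job. Of the things like the reader, leave any that is red; of the rest the smaller one is meant.

How it is judged (in metres and radians):
On the way:
1. the reader's nose is pressed squarely on the middle of the round sample and held steady for 1.5 s (contact force between reader and round_stand above 2.8 N and x of reader in the frame of round_seat between -0.008 and 0.008 m and y of reader in the frame of round_seat between -0.008 and 0.008 m and z of reader in the frame of round_seat above -0.006 m and angle between the z axis of reader and the z axis of round_seat, either way round below 0.12 rad and linear speed of reader below 0.015 m/s), for 1.5 s.
At the end, for the whole second after the job is handed in: the reader stands upright (within 0.08 rad) and at rest on the rubber pad, its whole nose on the pad (centre within 32 mm of the pad's centre), released (horizontal distance between reader and pad below 0.032 m and z of reader in the frame of pad between -0.005 and 0.008 m and angle between reader's own z axis and vertical below 0.08 rad and linear speed of reader below 0.01 m/s); the robot touches nothing.
It fails at once if the reader is pressed on the round stand or its sample with more than 15 N (contact force between reader and round_stand above 15 N).
It fails at once if the reader is pressed on the square stand or its sample (contact force between reader and square_stand above 1 N).
It fails at once if the glue stick is knocked over (angle between glue_stick's own z axis and vertical above 0.5 rad).
It also fails if it takes over 51 s, if anything falls off the work surface, if the arm or the gripper's body presses on something with over 40 N, if the wrist force passes 120 N, or if a joint passes its speed limit or range.

ROBOT

A 6-joint arm with a two-finger parallel gripper is mounted at the origin on the work surface; the furniture and walls round the work are solid. World frame = base frame: x ahead of the robot, y to its left, z up, the work surface at z = 0. Lengths are in mm, angles in rad, forces in N, time in s.
With the tool pointing down it reaches from about 325 to 900 mm from the base axis. Payload 6.1 kg.
Tool frame: the origin (TCP) lies midway between the tips of the shut fingers; the grasp point (between the pads) lies 19 mm behind it; z points along the fingers, y is the line along which they close (so a half turn about z gives the same grasp; the last joint's range is limited). The gripper opens to 85 mm and grips with 20 to 120 N. Pads are 22 mm wide; open, the fingers measure 114 mm over their backs; the gripper's body (76 mm by 85 mm) begins 54 mm behind the grasp point. The pads swing forward as they close: fully open they stand 13 mm farther back than shut.
Start: joints at [-1.382, 0.22, 1.526, -0, 1.395, -0.126], TCP at [193.509, -594.281, 231.3] pointing down, gripper open.
Joint ranges: [-2.98, 2.98], [-0.91, 2.08], [0.09, 2.57], [-1.24, 4.39], [0.2, 2.65], [-2.68, 2.68]. Speed limits (rad/s): [2.57, 2.57, 3.01, 3.14, 3.14, 3.14].

INTERFACE

Orientations are given as [roll, pitch, yaw] about the fixed x, y, z axes, in that order (R = Rz(yaw) Ry(pitch) Rx(roll)).
In Python, from cell import robot, eyes, order gives the robot as it stands.
- The arm moves only by the tool step_arm, never from a script. Its argument "plan" is a list of rows, each a list of 3 entries, a list of its own where there are three numbers: the shift along the tool's x, y, z as a fraction of full scale, then the turn, a rotation vector about the tool's x, y, z as a fraction of full scale, then the opening, from -1 (shut) to 1 (fully open). In form: [[[tx, ty, tz], [ax, ay, az], claw], ...]. A call has 1 to 8 rows; each row is the pose to reach, as a shift and turn from the pose commanded when the call began, along the tool's axes at that moment, turning the shorter way round; what a row does not reach only later rows make up. Full scale, the value 1, is 0.2 m for a shift and pi rad for a turn. A row lasts 1/8 s, in which the tool goes at most 62.5 mm and 10.7 degrees, less where a joint would pass 70% of its speed; a pose out of reach is approached as far as the arm can. A call with a number of a shift or a turn outside -1 to 1 is refused whole. A call with a gripper value outside its range is refused whole. The fingers move at their own pace and stop on an object; "newtons" is the grip in N (left out, the last holds). Time passes only in rows, so rows that repeat a pose let the fingers close. It gives the time, the measured TCP pose, the force, the opening and the grip force at its end, in the units of the state.
- robot.get_state(): the state, without advancing time (a new reading comes with each control period).
- eyes.grab_frame(name): name is "scene" or "top" or "wrist"; returns (picture, depth): 480x640x3 uint8, blue, green, red; 480x640 float32, mm along the optical axis (not along the pixel's ray), 0 where there is no reading.
- eyes.get_calibration(name): a dict with "intrinsics" (3x3 intrinsics, pixels), "xyz" and "orientation" of the camera in the world; the wrist camera has in their place "hand_eye" (4x4, takes a point from camera to tool coordinates, whose origin is the TCP and whose axes are the flange's). Camera axes: x right, y up, looking along -z (the intrinsics and any distortion apply to the point x, -y, -z); pixel columns grow to the right and rows downward; lengths in mm; the calibration is good to about 2 mm. A picture is of the moment at which its call begins: read the wrist's pose just before it. get_calibration takes no time and is no camera call.
- order.sign_off(): hands the job in; it is judged then, once.
The state is a dict: "time_s": time; "joint_pos": joint angles; "qvel": joint speeds; "tau": joint torques, N m; "eef_pos": TCP position; "eef_rot": TCP orientation; "ft_force": force on the tool from outside, world axes, zero at the start; "ft_torque": the same for the moment, N m; "finger_gap": opening from 0.0 (shut) to 1.0 (fully open); "grasp_force": force on a finger pad.
Only numpy, scipy, OpenCV 4.12 (cv2) and the standard library are available. Lean on these libraries where they do the work, as an engineer would, in place of code of your own. Each camera call takes 0.05 s, during which the arm holds its last target. There are 200 camera calls.

## Working session

There is one attempt and no reset: what is moved stays moved. The work goes in short steps, Python scripts to look and compute and a tool call to move; the robot and the scene stay as the last step left them, time stands still between calls to the robot, and variables do not carry over. Pictures are saved under pics/ and viewed, at most 10 in all, crops included, and the job is handed in when it is done.

Besides the shell and the picture viewer there is one more tool, called by a JSON object that holds its "name" and its "arguments". step_arm: Moves the arm, as the interface text tells. Shift numbers are shares of 0.2 m and turn numbers shares of pi rad, none past 1 either way. Its arguments: {"type":"object","properties":{"plan":{"type":"array","items":{"type":"array"}},"newtons":{"type":"number"}},"required":["plan"]}

```bash
ls; mkdir -p pics; python3 - <<'E'
from cell import robot,eyes
import cv2,numpy as np
print(robot.get_state())
for n in ("scene","top"):
    p,d=eyes.grab_frame(n); cv2.imwrite(f"pics/{n}0.png",p); np.save(f"pics/{n}0.npy",d)
    print(n,eyes.get_calibration(n))
print(eyes.get_calibration("wrist"))
E
```

```text
pics
{'time_s': 0.0, 'joint_pos': array([-1.38210740e+00,  2.21255559e-01,  1.52761755e+00,  3.21932109e-07,
        1.39465903e+00, -1.26111057e-01]), 'qvel': array([ 4.30756176e-05, -1.26081218e-03,  7.55155175e-04, -8.34889891e-04,
       -3.85713528e-04,  1.25264269e-03]), 'tau': array([-1.07344229e-03, -4.96907151e+01, -3.89397919e+01, -3.39846720e-04,
        1.11942037e-02, -3.50778201e-06]), 'eef_pos': array([ 193.39356435, -593.69926508,  230.17757929]), 'eef_rot': array([-3.13966861e+00, -2.44257308e-04,  3.14799693e-01]), 'ft_force': array([-0.26567171, -0.10462837, -0.15887287]), 'ft_torque': array([-0.01417033, -0.0118264 ,  0.02541581]), 'grasp_force': 0.0, 'finger_gap': 0.9982861395551649}
scene {'intrinsics': array([[537.88309564,   0.        , 329.72315318],
       [  0.        , 537.88309564, 240.2688038 ],
       [  0.        ,   0.        ,   1.        ]]), 'xyz': array([-92.90461268, 895.39781296, 701.63863289]), 'orientation': array([ 0.92547188, -0.01792938, -2.47914093])}
top {'intrinsics': array([[460.32640939,   0.        , 321.66669971],
       [  0.        , 460.32640939, 241.61398615],
       [  0.        ,   0.        ,   1.        ]]), 'xyz': array([239.68346386, 220.82103938, 924.65459218]), 'orientation': array([ 0.18446946,  0.02731046, -1.59800445])}
{'intrinsics': array([[416.4841031 ,   0.        , 320.26807236],
       [  0.        , 416.4841031 , 239.57910789],
       [  0.        ,   0.        ,   1.        ]]), 'hand_eye': array([[ 6.47831344e-04,  9.50781083e-01,  3.09862732e-01,
         8.04613366e+01],
       [ 9.99999568e-01, -4.09398358e-04, -8.34507746e-04,
        -1.78581214e-01],
       [-6.66576885e-04,  3.09863138e-01, -9.50780938e-01,
        -1.41832334e+02],
       [ 0.00000000e+00,  0.00000000e+00,  0.00000000e+00,
         1.00000000e+00]])}
```

View pics/scene0.png

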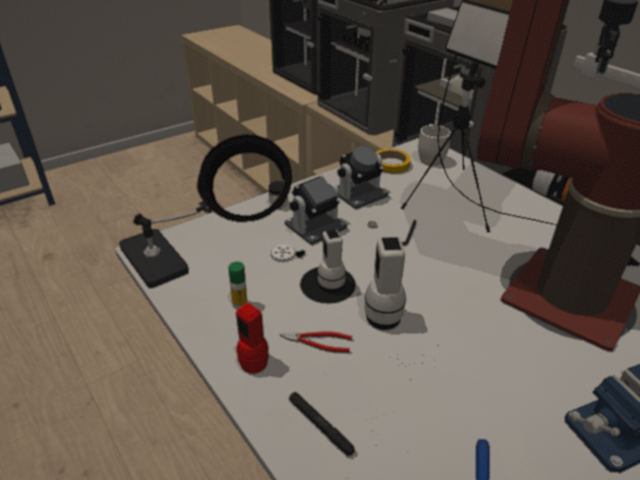

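View pics/top0.png

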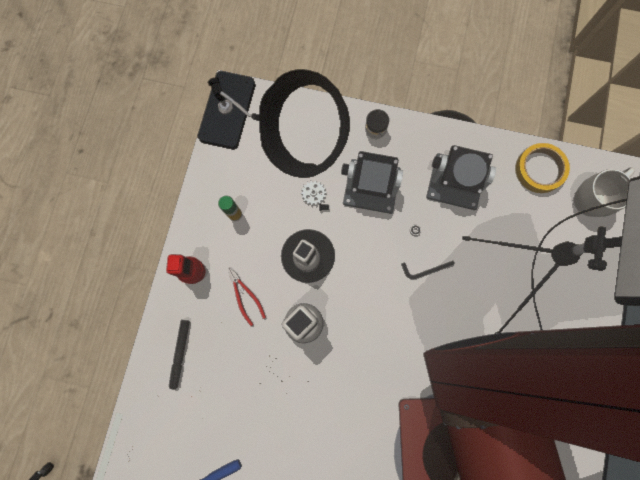

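Reader candidates are:
- White on the black pad: scene (331,262), top (306,255).
- Larger white, off the pad: scene (386,285), top (301,322).
- Red: scene (252,340), top (186,268).

The one on the pad is the smaller non-red one, so that's the reader. The round sample is at top (471,169), the square one at (376,177) and the glue stick at (230,208).

```bash
cat > h.py <<'E'
import numpy as np,cv2
from scipy.spatial.transform import Rotation as R
from cell import robot,eyes
def cam(n,st=None):
    c=eyes.get_calibration(n); K=c["intrinsics"]
    if n=="wrist":
        T=np.eye(4);T[:3,:3]=R.from_euler('xyz',st["eef_rot"]).as_matrix();T[:3,3]=st["eef_pos"]
        return K,T@c["hand_eye"]
    T=np.eye(4);T[:3,:3]=R.from_euler('xyz',c["orientation"]).as_matrix();T[:3,3]=c["xyz"]
    return K,T
def cloud(K,T,d):
    v,u=np.mgrid[:480,:640]
    P=np.stack([(u-K[0,2])/K[0,0]*d,-(v-K[1,2])/K[1,1]*d,-d],-1)
    W=P@T[:3,:3].T+T[:3,3]; W[d<=0]=np.nan
    return W
def plane(P):
    c=np.median(P,0)
    for _ in range(4):
        n=np.linalg.svd(P-c,full_matrices=False)[2][2]; r=(P-c)@n
        P=P[abs(r)<max(2*np.median(abs(r)),.5)]; c=P.mean(0)
    return c,n*np.sign(n[2]),np.std((P-c)@n),len(P)
E
python3 - <<'E'
from h import *
for n in("top","scene"):
    d=np.load(f"pics/{n}0.npy");K,T=cam(n);W=cloud(K,T,d);np.save(f"pics/{n}W.npy",W)
    pts={"top":dict(table=(400,280),padL=(288,262),readertop=(306,252),bigtop=(300,321),round=(471,169),square=(376,177),glue=(227,203),ring=(262,125),red=(176,264),basecorner=(440,200)),
     "scene":dict(table=(450,330),readertop=(331,238),round=(362,158),square=(318,190),glue=(237,268),ring=(245,218))}[n]
    for k,(u,v) in pts.items(): print(n,k,np.nanmedian(W[v-1:v+2,u-1:u+2].reshape(-1,3),0).round(1))
W=np.load("pics/topW.npy");p=cv2.imread("pics/top0.png")
# pad: dark pixels, z<12 near
m=((p.max(2)<60)&(W[...,2]<14)&(W[...,2]>-10)).astype(np.uint8)
m[:, :270]=0;m[:,345:]=0;m[:220]=0;m[295:]=0
v,u=np.nonzero(m);hull=cv2.convexHull(np.c_[u,v].astype(np.int32))
Q=W[hull[:,0,1],hull[:,0,0]];print("pad",cv2.minEnclosingCircle(Q[:,:2].astype(np.float32)),np.median(Q[:,2]))
# top faces
s=W[235:275,285:325].reshape(-1,3);t=s[(s[:,2]>110)];print("reader top",len(t),np.median(t,0),cv2.minAreaRect(t[:,:2].astype(np.float32)))
for nm,(u,v) in dict(round=(471,169),square=(376,177)).items():
    P=W[v-9:v+10,u-9:u+10].reshape(-1,3);P=P[~np.isnan(P[:,0])];c,nn,sd,N=plane(P)
    print(nm,c.round(1),nn.round(3),sd,N,"tilt",np.arccos(nn[2]),"az",np.arctan2(nn[1],nn[0]))
cv2.imwrite("pics/crop1.png",cv2.resize(p[130:350,270:510],None,fx=2.5,fy=2.5,interpolation=cv2.INTER_CUBIC))
E
```

```text
top table [ 3.298e+02  8.710e+01 -1.000e-01]
top padL [372.3 310.5   4.7]
top readertop [371.2 266.5 129.4]
top bigtop [251.5 275.8 174.4]
top round [518.  -37.  115.8]
top square [512.4 135.1 106.1]
top glue [474.1 414.4  96.2]
top ring [613.3 343.3 127. ]
top red [357.7 497.1 125.2]
top basecorner [489.1  -2.5  11.7]
scene table [1.403e+02 2.265e+02 2.000e-01]
scene readertop [370.  280.9 127.9]
scene round [514.6 -22.5 112.5]
scene square [513.8 140.1 104.5]
scene glue [470.3 418.8  94.4]
scene ring [550.1 318.1 112. ]
pad ((383.88470458984375, 270.3131103515625), 52.43307876586914) 5.483270861045071
reader top 347 [373.30468233 270.61039595 127.19586484] ((375.2337646484375, 271.37860107421875), (30.495643615722656, 36.136756896972656), 55.81967544555664)
round [517.1 -37.6 115.4] [-0.343  0.09   0.935] 0.7695454391507384 233 tilt 0.3629754602651325 az 2.8843224051996987
square [512.  134.5 106.1] [-0.469  0.107  0.877] 0.7029465104139953 219 tilt 0.5020115711422312 az 2.9183742415062524
```

View pics/crop1.png

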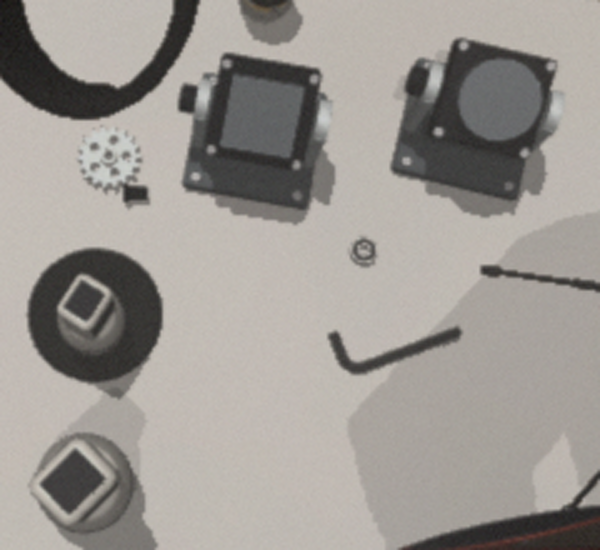

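The crop shows the white reader on its black pad at crop (85,305), with its long top side turned about 35°. The round sample is at (500,100). Next I'll check obstacles on the way over and work out the moves.

```bash
cat >> h.py <<'E'
def go(pos,rot,st=None):
    "tool-frame fractions from the current pose to pos (mm), rot (Rotation)"
    st=st or robot.get_state(); R0=R.from_euler('xyz',st["eef_rot"])
    s=R0.inv().apply(np.array(pos)-st["eef_pos"])/200; t=(R0.inv()*rot).as_rotvec()/np.pi
    print("shift",s.round(4),"turn",t.round(4),"mm",(np.linalg.norm(s)*200).round(1),"deg",(np.linalg.norm(t)*180).round(1))
def down(yaw): return R.from_euler('xyz',[np.pi,0,yaw])
E
python3 - <<'E'
from h import *
for n in("top","scene"):
    W=np.load(f"pics/{n}W.npy")
    for (u,v) in {"top":[(632,200),(632,280),(600,250),(565,250),(612,185),(610,60),(580,110)],"scene":[(475,40),(460,110),(360,80),(410,80),(440,130),(320,140),(330,20),(610,20)]}[n]:
        print(n,(u,v),W[v,u].round(0))
    A=W.reshape(-1,3);s=A[(A[:,2]>200)&(A[:,2]<600)&(A[:,1]<50)&(A[:,1]>-400)&(A[:,0]>200)&(A[:,0]<480)]
    print(n,"lamp",np.percentile(s,[1,50,99],axis=0).round())
go([430,-400,560],down(0.9))
E
```

```text
top (632, 200) [ 386. -156.  358.]
top (632, 280) [ 285. -133.  371.]
top (600, 250) [ 331. -134.  313.]
top (565, 250) [ 344. -126.  238.]
top (612, 185) [ 501. -336.   36.]
top (610, 60) [1318. -978. -878.]
top (580, 110) [1056. -774. -791.]
top lamp [[ 201. -169.  215.]
 [ 231.  -28.  376.]
 [ 406.   49.  598.]]
scene (475, 40) [ 349. -153.  380.]
scene (460, 110) [ 344. -127.  242.]
scene (360, 80) [ 1247. -1070.  -178.]
scene (410, 80) [ 832. -779.    5.]
scene (440, 130) [ 483. -341.   76.]
scene (320, 140) [1334. -893. -435.]
scene (330, 20) [1296. -904.  105.]
scene (610, 20) [ 197. -560.  366.]
scene lamp [[ 292. -188.  207.]
 [ 344. -155.  377.]
 [ 413. -120.  440.]]
shift [ 1.4252 -0.5578 -1.6472] turn [-0.0005 -0.0002 -0.1863] mm 449.7 deg 33.5
```

{"name": "step_arm", "arguments": {"plan": [[[0.8,0,-1],[0,0,-0.25],1],[[0.8,0,-1],[0,0,-0.25],1],[[0.8,0,-1],[0,0,-0.25],1],[[0.8,0,-1],[0,0,-0.25],1],[[0.8,0,-1],[0,0,-0.25],1]]}}

```text
time_s: 0.72
eef_pos: [348.5, -544.4, 436.3]
eef_rot: [3.135, 0.004, 1.106]
ft_force: [-0.4, 0.7, -0.2]
finger_gap: 0.999
grasp_force: 0.0
```

```bash
python3 - <<'E'
from h import *
go([440,-350,570],down(1.6))
E
```

```text
shift [ 1.0712 -0.0227 -0.6731] turn [ 0.0017  0.0018 -0.1573] mm 253.1 deg 28.3
```

{"name": "step_arm", "arguments": {"plan": [[[1,0,-0.7],[0,0,-0.157],1],[[1,0,-0.7],[0,0,-0.157],1],[[1,0,-0.7],[0,0,-0.157],1],[[1,0,-0.7],[0,0,-0.157],1]]}}

```text
time_s: 1.23
eef_pos: [436.4, -365.3, 571.1]
eef_rot: [-3.14, -0.001, 1.593]
ft_force: [0.9, -0.4, -0.6]
finger_gap: 1.002
grasp_force: 0.0
```

{"name": "step_arm", "arguments": {"plan": [[[1,0.3,0],[0,0,0],1],[[1,0.3,0],[0,0,0],1],[[1,0.3,0],[0,0,0],1],[[1,0.3,0],[0,0,0],1]]}}

```text
time_s: 1.72
eef_pos: [492.0, -162.5, 570.3]
eef_rot: [-3.14, -0.001, 1.595]
ft_force: [0.4, -0.4, -0.6]
finger_gap: 1.0
grasp_force: 0.0
```

{"name": "step_arm", "arguments": {"plan": [[[1,0,0],[0,0,-0.1],1],[[1,0,0],[0,0,-0.1],1],[[1,0,0],[0,0,-0.1],1],[[1,0,0],[0,0,-0.1],1]]}}

```text
time_s: 2.22
eef_pos: [486.7, 37.4, 570.2]
eef_rot: [-3.14, -0.001, 1.911]
ft_force: [-0.3, -1.1, 0.8]
finger_gap: 0.999
grasp_force: 0.0
```

```bash
python3 - <<'E'
from h import *
st=robot.get_state();print(st["joint_pos"],st["eef_pos"],st["eef_rot"])
# view from above reader
p=np.array([375,270,300.]);go(p,down(2.545),st)
E
```

```text
[-8.52235533e-02 -8.88399497e-02  1.22511333e+00  3.84410314e-04
  2.00705341e+00 -4.25165621e-01] [486.7164127   37.42264314 570.21628957] [-3.14015676e+00 -1.03291319e-03  1.91089978e+00]
shift [ 1.2812 -0.1367  1.3526] turn [-0.0003 -0.0005 -0.2018] mm 373.6 deg 36.3
```

```bash
python3 - <<'E'
from h import *
st=robot.get_state();p,d=eyes.grab_frame("wrist");cv2.imwrite("pics/w1.png",p)
K,T=cam("wrist",st);W=cloud(K,T,d);np.save("pics/w1W.npy",W)
g=p.astype(int)
q=T[:3,:3].T@(np.array([517,-37,115.])-T[:3,3]);print("round at px",K[0,0]*q[0]/-q[2]+K[0,2],K[1,1]*-q[1]/-q[2]+K[1,2],-q[2])
E
```

```text
round at px 322.28350830717784 217.13745268202717 617.3056757449026
```

View pics/w1.png

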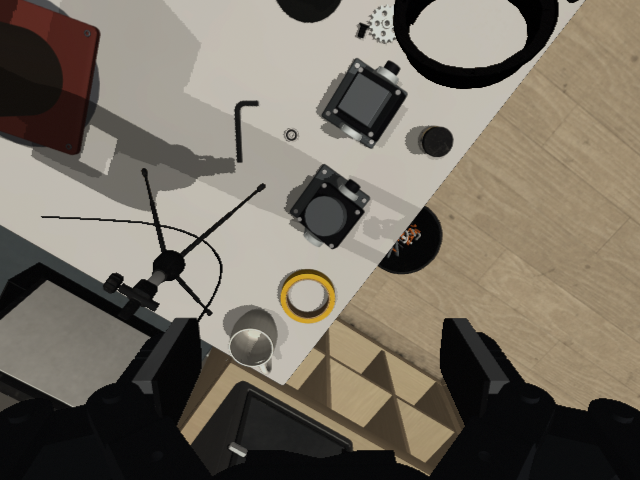

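{"name": "step_arm", "arguments": {"plan": [[[1,-0.1,0.8],[0,0,-0.2],1],[[1,-0.1,0.8],[0,0,-0.2],1],[[1,-0.1,0.8],[0,0,-0.2],1],[[1,-0.1,0.8],[0,0,-0.2],1],[[1,-0.1,0.8],[0,0,-0.2],1]]}}

```text
time_s: 2.9
eef_pos: [400.5, 217.0, 407.0]
eef_rot: [-3.136, -0.004, 2.538]
ft_force: [-0.2, -0.4, -0.4]
finger_gap: 1.0
grasp_force: 0.0
```

In this wrist view the round sample is at (325,216), the square one at (365,100) and the lamp tripod at (168,265). I'll fit the sample by mask and depth in this view and the top view, then take a closer wrist view of the reader.

```bash
cat >> h.py <<'E'
def disc(p,W,uv,r=60):
    "grey sample blob around seed uv: ellipse centre, plane"
    g=cv2.cvtColor(p,cv2.COLOR_BGR2GRAY); u,v=uv; s=int(np.median(g[v-2:v+3,u-2:u+3]))
    m=((g>s-18)&(g<s+18)).astype(np.uint8)
    z0=np.nanmedian(W[v-2:v+3,u-2:u+3,2]); m[~(abs(W[...,2]-z0)<25)]=0
    m=cv2.morphologyEx(m,cv2.MORPH_OPEN,np.ones((3,3),np.uint8))
    n,l,stt,c=cv2.connectedComponentsWithStats(m); k=l[v,u]; mm=(l==k).astype(np.uint8)
    cn=max(cv2.findContours(mm,0,2)[0],key=cv2.contourArea); e=cv2.fitEllipse(cv2.convexHull(cn))
    P=W[cv2.erode(mm,np.ones((5,5)))>0]; P=P[~np.isnan(P[:,0])]; c,nn,sd,N=plane(P)
    return e,c,nn,sd,N
def ray(K,T,uv,c,n):
    dv=T[:3,:3]@np.array([(uv[0]-K[0,2])/K[0,0],-(uv[1]-K[1,2])/K[1,1],-1]); o=T[:3,3]
    return o+dv*((c-o)@n)/(dv@n)
E
python3 - <<'E'
from h import *
st=dict(eef_pos=[486.7164127,37.42264314,570.21628957],eef_rot=[-3.14015676,-1.03291319e-03,1.91089978])
for n,f,uv in(("wrist","w1",(325,216)),("top","top",(471,169))):
    K,T=cam(n,st);W=np.load(f"pics/{f}W.npy");p=cv2.imread("pics/w1.png" if n=="wrist" else "pics/top0.png")
    e,c,nn,sd,N=disc(p,W,uv);x=ray(K,T,e[0],c,nn)
    mid=np.linalg.norm(c-T[:3,3])/K[0,0]
    print(n,e,"diam",np.array(e[1])*mid,"ctr",x.round(1),"n",nn.round(3),"tilt",np.arccos(nn[2]).round(3),"az",(np.arctan2(nn[1],nn[0])).round(3),sd,N)
    # base yaw from points z 8..16
    A=W.reshape(-1,3);s=A[(abs(A[:,2]-12)<5)&(abs(A[:,0]-515)<90)&(abs(A[:,1]+37)<75)];print("base",len(s),cv2.minAreaRect(s[:,:2].astype(np.float32)))
st=robot.get_state();p,d=eyes.grab_frame("wrist");cv2.imwrite("pics/w2.png",p)
K,T=cam("wrist",st);W=cloud(K,T,d);A=W.reshape(-1,3)
t=A[(A[:,2]>112)&(A[:,2]<135)&(np.hypot(A[:,0]-374,A[:,1]-270)<35)]
print("reader top",len(t),np.median(t,0),cv2.minAreaRect(t[:,:2].astype(np.float32)))
t=A[(A[:,2]>60)&(A[:,2]<112)&(np.hypot(A[:,0]-374,A[:,1]-270)<45)]
print(np.percentile(t,[1,99],axis=0))
m=(p.max(2)<60)&(abs(W[...,2]-4)<5)&(np.hypot(W[...,0]-382,W[...,1]-270)<75)
Q=W[m];h=cv2.convexHull(Q[:,:2].astype(np.float32));print("pad",cv2.minEnclosingCircle(h))
m=(abs(W[...,2]-30)<10)&(np.hypot(W[...,0]-378,W[...,1]-270)<45);print("housing",cv2.minEnclosingCircle(W[m][:,:2].astype(np.float32)))
E
```

```text
wrist ((323.9898986816406, 215.8177490234375), (38.03232192993164, 39.287635803222656), 165.55352783203125) diam [56.55715479 58.42390858] ctr [518.7 -35.5 113.4] n [-0.352  0.107  0.93 ] tilt 0.376 az 2.847 0.42348293317310454 373
base 944 ((531.2766723632812, -38.95978927612305), (103.68267822265625, 100.13209533691406), 73.78910827636719)Traceback (most recent call last):
  File "<stdin>", line 5, in <module>
  File "h.py", line 35, in disc
    cn=max(cv2.findContours(mm,0,2)[0],key=cv2.contourArea); e=cv2.fitEllipse(cv2.convexHull(cn))
                                                               ~~~~~~~~~~~~~~^^^^^^^^^^^^^^^^^^^^
cv2.error: OpenCV(4.12.0) /io/opencv/modules/imgproc/src/shapedescr.cpp:361: error: (-201:Incorrect size of input array) There should be at least 5 points to fit the ellipse in function 'fitEllipseNoDirect'
```

```bash
python3 - <<'E'
from h import *
st=robot.get_state();p,d=eyes.grab_frame("wrist");cv2.imwrite("pics/w2.png",p)
K,T=cam("wrist",st);W=cloud(K,T,d);A=W.reshape(-1,3)
t=A[(A[:,2]>112)&(A[:,2]<135)&(np.hypot(A[:,0]-374,A[:,1]-270)<35)]
print("reader top",len(t),np.median(t,0),cv2.minAreaRect(t[:,:2].astype(np.float32)))
m=(p.max(2)<60)&(abs(W[...,2]-4)<5)&(np.hypot(W[...,0]-382,W[...,1]-270)<75)
h=cv2.convexHull(W[m][:,:2].astype(np.float32));print("pad",cv2.minEnclosingCircle(h))
m=(abs(W[...,2]-30)<10)&(np.hypot(W[...,0]-378,W[...,1]-270)<45);print("housing",cv2.minEnclosingCircle(W[m][:,:2].astype(np.float32)))
print(st["eef_pos"],st["eef_rot"])
c=cv2.minAreaRect(t[:,:2].astype(np.float32))[0]
go([*c,130],down(2.545),st)
E
```

```text
reader top 1082 [374.97826689 270.83995977 125.36186561] ((375.9552917480469, 271.1256103515625), (30.972293853759766, 35.05537414550781), 55.66802215576172)
pad ((386.0723571777344, 270.0032043457031), 54.47043991088867)
housing ((376.29266357421875, 271.07244873046875), 26.38200569152832)
[400.47433171 217.04573001 406.97569191] [-3.13585278 -0.00415641  2.53755829]
shift [0.2487 0.1609 1.385 ] turn [-0.0018 -0.0013 -0.0024] mm 283.3 deg 0.6
```

View pics/w2.png

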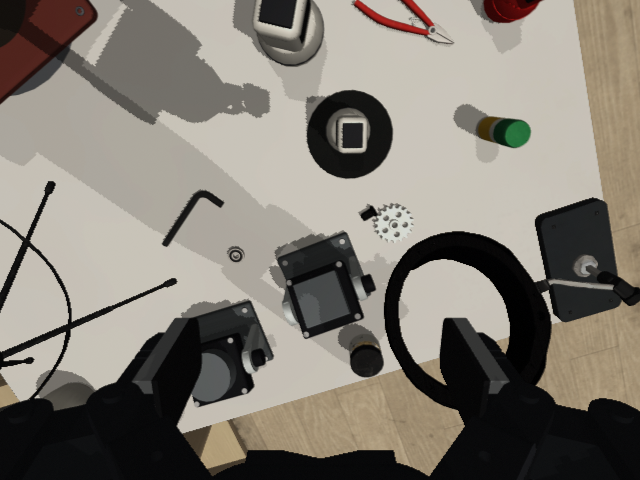

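The picture shows the reader on the pad at (352,134), clear of its neighbours. Its axis is at (376,271), its top at z ≈ 126 mm and the 30 mm direction at 55.7°. All of this agrees with the top view.

{"name": "step_arm", "arguments": {"plan": [[[0.249,0.161,0.9],[-0.002,-0.001,-0.002],1],[[0.249,0.161,0.9],[-0.002,-0.001,-0.002],1],[[0.249,0.161,0.9],[-0.002,-0.001,-0.002],1],[[0.249,0.161,0.9],[-0.002,-0.001,-0.002],1],[[0.249,0.161,0.9],[-0.002,-0.001,-0.002],1]]}}

```text
time_s: 3.58
eef_pos: [381.9, 271.0, 233.8]
eef_rot: [3.133, 0.005, 2.54]
ft_force: [0.5, -0.5, 0.7]
finger_gap: 1.003
grasp_force: 0.0
```

```bash
python3 - <<'E'
from h import *
go([376.1,271.1,86],down(2.543))
E
```

```text
shift [ 0.0283 -0.0224  0.7389] turn [ 0.0027  0.0017 -0.0009] mm 148.0 deg 0.6
```

{"name": "step_arm", "arguments": {"plan": [[[0,0,0.2],[0,0,0],1],[[0,0,0.2],[0,0,0],1],[[0,0,0.2],[0,0,0],1],[[0,0,0.2],[0,0,0],1]]}}

```text
time_s: 4.08
eef_pos: [381.5, 272.3, 193.8]
eef_rot: [3.132, 0.005, 2.542]
ft_force: [-0.1, -0.6, -0.6]
finger_gap: 0.999
grasp_force: 0.0
```

```bash
python3 - <<'E'
from h import *
go([376.1,271.1,86],down(2.543))
E
```

```text
shift [ 0.0216 -0.0253  0.5388] turn [ 0.0031  0.0016 -0.0004] mm 108.0 deg 0.6
```

{"name": "step_arm", "arguments": {"plan": [[[0.022,-0.025,0.25],[0.003,0.0015,0],1],[[0.022,-0.025,0.45],[0.003,0.0015,0],1],[[0.022,-0.025,0.539],[0.003,0.0015,0],1],[[0.022,-0.025,0.539],[0.003,0.0015,0],1],[[0.022,-0.025,0.539],[0.003,0.0015,0],1]]}}

```text
time_s: 4.7
eef_pos: [375.3, 271.2, 85.1]
eef_rot: [-3.141, -0.0, 2.542]
ft_force: [0.3, -0.2, -0.3]
finger_gap: 0.999
grasp_force: 0.0
```

{"name": "step_arm", "arguments": {"newtons": 40, "plan": [[[0,0,0],[0,0,0],-1],[[0,0,0],[0,0,0],-1],[[0,0,0],[0,0,0],-1],[[0,0,0],[0,0,0],-1],[[0,0,0],[0,0,0],-1],[[0,0,0],[0,0,0],-1]]}}

```text
time_s: 5.45
eef_pos: [374.4, 270.7, 83.6]
eef_rot: [-3.139, -0.001, 2.542]
ft_force: [0.4, 0.6, 0.9]
finger_gap: 0.351
grasp_force: 45.6
```

{"name": "step_arm", "arguments": {"plan": [[[0,0,-0.1],[0,0,0],-1],[[0,0,-0.3],[0,0,0],-1],[[0,0,-0.6],[0,0,0],-1],[[0,0,-0.9],[0,0,0],-1],[[0,0,-1],[0,0,0],-1],[[0,0,-1],[0,0,0],-1],[[0,0,-1],[0,0,0],-1]]}}

```text
time_s: 6.32
eef_pos: [373.8, 270.5, 281.4]
eef_rot: [-3.136, -0.003, 2.542]
ft_force: [0.4, -0.1, -2.2]
finger_gap: 0.346
grasp_force: 45.4
```

```bash
cat >> h.py <<'E'
def press(n,y):
    n=n/np.linalg.norm(n);x=y-n*(y@n);x/=np.linalg.norm(x);z=-n
    return R.from_matrix(np.c_[x,np.cross(z,x),z])
N0=np.array([-.352,.107,.930]);Y0=np.array([.279,.960,0]);C0=np.array([518.7,-35.5,113.4])
E
python3 - <<'E'
from h import *
st=robot.get_state()
Rp=press(N0,Y0);print(Rp.as_euler('xyz'))
p,d=eyes.grab_frame("top");cv2.imwrite("pics/top2.png",p)
K,T=cam("top");W=cloud(K,T,d);np.save("pics/top2W.npy",W)
print(st["eef_pos"],st["eef_rot"],st["ft_force"],st["grasp_force"])
go(C0+N0*180,Rp,st)
go(C0+N0*120,Rp,st)
E
```

```text
[2.76491155 0.00419633 1.28630255]
[373.82715529 270.48425794 281.35240127] [-3.13550203 -0.00323266  2.54213961] [ 0.3781872  -0.06235031 -2.16186535] 45.38937985897064
shift [-1.1453 -0.9537  0.0049] turn [-0.1051 -0.0761  0.3947] mm 298.1 deg 74.8
shift [-1.2515 -0.9189  0.2833] turn [-0.1051 -0.0761  0.3947] mm 315.7 deg 74.8
```

{"name": "step_arm", "arguments": {"plan": [[[-0.3,-0.27,0],[-0.01,-0.01,0.05],-1],[[-0.6,-0.54,0],[-0.03,-0.02,0.11],-1],[[-0.8,-0.72,0],[-0.05,-0.04,0.17],-1],[[-1,-0.9,0],[-0.063,-0.046,0.237],-1],[[-1,-0.9,0],[-0.08,-0.06,0.3],-1],[[-1,-0.9,0],[-0.095,-0.07,0.36],-1],[[-1,-0.9,0],[-0.105,-0.076,0.395],-1],[[-1,-0.9,0],[-0.105,-0.076,0.395],-1]]}}

```text
time_s: 7.38
eef_pos: [437.1, 9.9, 281.4]
eef_rot: [2.766, 0.003, 1.287]
ft_force: [-0.2, 1.0, -1.5]
finger_gap: 0.345
grasp_force: 45.2
```

```bash
python3 - <<'E'
from h import *
Rp=press(N0,Y0);go(C0+N0*120,Rp)
print(robot.get_state()["joint_pos"])
E
```

```text
shift [-0.1006  0.1149  0.3487] turn [-0.0005 -0.0005 -0.0001] mm 76.1 deg 0.1
[-0.10592878 -0.60430309  2.18481127 -0.07256048  1.19258741  0.19195883]
```

{"name": "step_arm", "arguments": {"plan": [[[-0.05,0.06,0.17],[0,0,0],-1],[[-0.1,0.115,0.35],[0,0,0],-1],[[-0.1,0.115,0.35],[0,0,0],-1],[[-0.1,0.115,0.35],[0,0,0],-1],[[-0.1,0.115,0.35],[0,0,0],-1]]}}

```text
time_s: 8.0
eef_pos: [478.4, -22.8, 228.3]
eef_rot: [2.761, 0.002, 1.287]
ft_force: [-0.4, 0.2, -2.9]
finger_gap: 0.347
grasp_force: 45.2
```

```bash
python3 - <<'E'
from h import *
st=robot.get_state();K,T=cam("wrist",st)
p,d=eyes.grab_frame("wrist");W=cloud(K,T,d);np.save("pics/w3W.npy",W)
q,dq=eyes.grab_frame("scene");Ks,Ts=cam("scene");np.save("pics/s3W.npy",cloud(Ks,Ts,dq))
cv2.imwrite("pics/w3.png",p);cv2.imwrite("pics/s3.png",q)
c=cv2.resize(q[100:280,240:440],(600,540),interpolation=cv2.INTER_CUBIC)
cv2.imwrite("pics/v3.png",np.hstack([cv2.resize(p,(400,300)),cv2.resize(c,(400,300))]))
print(st["eef_pos"],st["eef_rot"],st["ft_force"],st["ft_torque"])
E
```

```text
[478.3748851  -22.7981266  228.33229974] [2.76143730e+00 1.78162017e-03 1.28676476e+00] [-0.43317719  0.17887942 -2.8598377 ] [0.11103311 0.27589795 0.02180946]
```

View pics/v3.png

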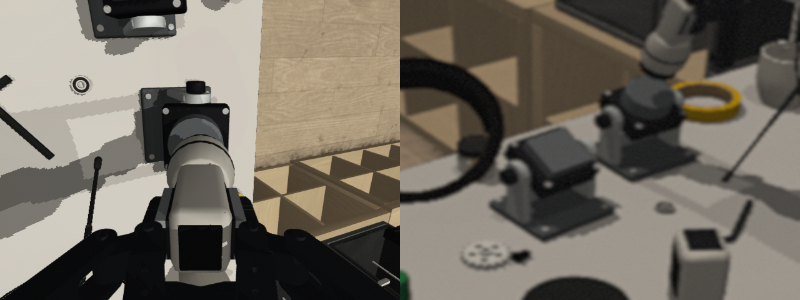

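Left (wrist): the reader is in the grip, its nose over the round sample at about (197,130). Right (scene): the reader is parallel to the sample and just off it, at (660,70). Next I'll measure the reader's offset in the hand.

```bash
python3 - <<'E'
from h import *
from scipy.optimize import least_squares
st=dict(eef_pos=np.array([478.37,-22.80,228.33]),eef_rot=[2.76143730,1.78162017e-03,1.28676476])
Rt=R.from_euler('xyz',st["eef_rot"])
for f in("w3","s3"):
    W=np.load(f"pics/{f}W.npy").reshape(-1,3);W=W[~np.isnan(W[:,0])]
    P=Rt.inv().apply(W-st["eef_pos"])
    for a,b in((40,50),(50,60),(60,66)):
        s=P[(P[:,2]>a)&(P[:,2]<b)&(np.hypot(P[:,0],P[:,1])<36)]
        if len(s)<20: print(f,a,len(s));continue
        r=least_squares(lambda q:np.hypot(s[:,0]-q[0],s[:,1]-q[1])-26,[0,0],loss="soft_l1")
        print(f,a,len(s),r.x.round(2),np.abs(r.fun).mean().round(2))
    if f=="w3":
        s=P[(np.hypot(P[:,0],P[:,1])<40)&(P[:,2]>30)]
        print(np.histogram(s[:,2],bins=np.arange(30,135,5)))
    p=cv2.imread(f"pics/{f}.png");c=C0;K,T=cam("wrist" if f=="w3" else "scene",st)
    # sample plane with partial visibility
    near=P[(np.hypot(P[:,0],P[:,1])<26)&(abs(P[:,2]-120)<8)]
    if len(near)>50:
        cc,nn,sd,N=plane(Rt.apply(near)+st["eef_pos"]);print("sample plane n",nn.round(3),"dist along tool",np.median(near[:,2]),N,sd)
E
```

```text
w3 40 616 [-0.2   0.64] 0.31
w3 50 413 [-0.55  0.68] 0.16
w3 60 206 [-0.59  0.72] 0.15
(array([ 952,  823,  484,  132,  196,  217,  199,    8,    0,   61,    2,
          0,    0,    0,    0,    0,    0,    1, 2407,  107]), array([ 30,  35,  40,  45,  50,  55,  60,  65,  70,  75,  80,  85,  90,
        95, 100, 105, 110, 115, 120, 125, 130]))
sample plane n [-0.35   0.1    0.931] dist along tool 122.10265758134881 923 0.30290994900062906
s3 40 82 [-0.77  1.61] 1.2
s3 50 80 [-0.93  1.88] 1.07
s3 60 35 [-1.6   2.02] 1.29
sample plane n [-0.343  0.097  0.934] dist along tool 121.21650669819397 172 0.8853199157972549
```

```bash
python3 - <<'E'
from h import *
Rp=press(np.array([-.351,.104,.9305]),Y0)
go(C0+N0*120-Rp.apply([-.5,.7,0]),Rp)
E
```

```text
shift [ 0.0005 -0.0185  0.0122] turn [ 0.0018  0.0001 -0.0002] mm 4.4 deg 0.3
```

```bash
python3 - <<'E'
from h import *
n=np.array([-.351,.104,.9305])
W=np.load("pics/topW.npy");p=cv2.imread("pics/top0.png");K,T=cam("top")
m=((p.max(2)>75)&(abs((W-C0)@n)<5)&(np.linalg.norm(W-C0,axis=-1)<45)).astype(np.uint8)
l=cv2.morphologyEx(m,cv2.MORPH_OPEN,np.ones((5,5),np.uint8))
c=max(cv2.findContours(l,0,2)[0],key=cv2.contourArea);e=cv2.fitEllipse(c);print("top",e,ray(K,T,e[0],C0,n),np.median((W[l>0]-C0)@n))
A=W.reshape(-1,3);s=A[(abs(A[:,2]-12)<5)&(abs(A[:,0]-515)<90)&(abs(A[:,1]+37)<75)];print("base",len(s),cv2.minAreaRect(s[:,:2].astype(np.float32)))
# w3: visible edge of sample + reader, tool-frame circle fit on sample outline
from scipy.optimize import least_squares
st=dict(eef_pos=np.array([478.37,-22.80,228.33]),eef_rot=[2.76143730,1.78162017e-03,1.28676476]);Rt=R.from_euler('xyz',st["eef_rot"])
W=np.load("pics/w3W.npy");P=Rt.inv().apply((W-st["eef_pos"]).reshape(-1,3)).reshape(W.shape);g=cv2.imread("pics/w3.png").max(2)
m=((abs(P[...,2]-122)<3)&(np.hypot(P[...,0],P[...,1])<45)).astype(np.uint8)
print("w3 plane pts",m.sum(),np.percentile(P[m>0],[0.5,50,99.5],axis=0).round(1))
c=max(cv2.findContours(m,0,2)[0],key=cv2.contourArea)[:,0];E=P[c[:,1],c[:,0]];E=E[E[:,0]>5]
r=least_squares(lambda q:np.hypot(E[:,0]-q[0],E[:,1]-q[1])-30,[0,0],loss="soft_l1");print(r.x,np.abs(r.fun).mean(),len(E))
E
```

```text
top ((470.1637268066406, 169.1885528564453), (28.88184928894043, 30.32745361328125), 139.53988647460938) [517.78058674 -36.70857202 113.18826162] 2.055233096035461
base 924 ((529.7291870117188, -38.120704650878906), (103.3626708984375, 101.48836517333984), 73.38922119140625)
w3 plane pts 2408 [[-10.3 -33.4 120.3]
 [ 14.9  -9.4 122.1]
 [ 28.4  24.1 124.4]]
[-2.29209755 -4.55940343] 4.2723940742756366 90
```

{"name": "step_arm", "arguments": {"plan": [[[-0.003,-0.022,0],[0.0018,0,0],-1],[[-0.003,-0.022,0.08],[0.0018,0,0],-1],[[-0.003,-0.022,0.15],[0.0018,0,0],-1],[[-0.003,-0.022,0.16],[0.0018,0,0],-1],[[-0.003,-0.022,0.16],[0.0018,0,0],-1],[[-0.003,-0.022,0.16],[0.0018,0,0],-1]]}}

```text
time_s: 8.85
eef_pos: [485.5, -26.0, 196.4]
eef_rot: [2.768, 0.002, 1.285]
ft_force: [0.2, -0.5, -2.4]
finger_gap: 0.349
grasp_force: 45.1
```

```bash
python3 - <<'E'
from h import *
from scipy.optimize import least_squares
st=robot.get_state();K,T=cam("wrist",st);p,d=eyes.grab_frame("wrist");W=cloud(K,T,d)
Rt=R.from_euler('xyz',st["eef_rot"]);P=Rt.inv().apply((W-st["eef_pos"]).reshape(-1,3)).reshape(W.shape)
s=P[(P[...,2]>48)&(P[...,2]<66)&(np.hypot(P[...,0],P[...,1])<36)]
r=least_squares(lambda q:np.hypot(s[:,0]-q[0],s[:,1]-q[1])-26,[0,0],loss="soft_l1");print("reader",r.x)
print(np.histogram(P[(np.hypot(P[...,0],P[...,1])<32)][:,2],bins=np.arange(70,105,2)))
m=(abs(P[...,2]-90)<3.5)&(np.hypot(P[...,0],P[...,1])<40)
print(m.sum(),np.percentile(P[m],[.5,50,99.5],axis=0).round(1))
print(st["eef_pos"],st["ft_force"]);Rp=press(np.array([-.351,.104,.9305]),Y0);go(C0+N0*88-Rp.apply([-.5,.7,0]),Rp,st)
E
```

```text
reader [-0.55343671  0.66652919]
(array([   0,    0,    2,   18,   41,    4,    0,    0,   18, 1297,  588,
         60,   44,   62,   72,   41,   57]), array([ 70,  72,  74,  76,  78,  80,  82,  84,  86,  88,  90,  92,  94,
        96,  98, 100, 102, 104]))
1953 [[ -2.3 -28.5  87.9]
 [ 20.1   0.3  89.7]
 [ 29.6  29.8  93.1]]
[485.53515431 -25.95799958 196.44781593] [ 0.17224549 -0.48177475 -2.4059618 ]
shift [0.005  0.0042 0.0095] turn [-0.0003  0.0002 -0.0006] mm 2.3 deg 0.1
```

{"name": "step_arm", "arguments": {"plan": [[[0.001,0,0.02],[0,0,0],-1],[[0.002,0,0.035],[0,0,0],-1],[[0.002,0,0.04],[0,0,0],-1],[[0.002,0,0.04],[0,0,0],-1]]}}

```text
time_s: 9.4
eef_pos: [488.1, -26.3, 188.3]
eef_rot: [2.769, 0.002, 1.285]
ft_force: [0.3, -0.2, -1.3]
finger_gap: 0.348
grasp_force: 45.3
```

{"name": "step_arm", "arguments": {"plan": [[[0,0,0.007],[0,0,0],-1],[[0,0,0.013],[0,0,0],-1],[[0,0,0.015],[0,0,0],-1],[[0,0,0.015],[0,0,0],-1]]}}

```text
time_s: 9.9
eef_pos: [489.3, -26.7, 185.8]
eef_rot: [2.768, 0.002, 1.285]
ft_force: [-2.2, 0.0, 2.5]
finger_gap: 0.344
grasp_force: 45.8
```

{"name": "step_arm", "arguments": {"plan": [[[0,0,0.004],[0,0,0],-1],[[0,0,0.008],[0,0,0],-1],[[0,0,0.008],[0,0,0],-1],[[0,0,0.008],[0,0,0],-1]]}}

```text
time_s: 10.4
eef_pos: [489.9, -26.9, 184.3]
eef_rot: [2.768, 0.002, 1.285]
ft_force: [-3.3, 1.1, 2.1]
finger_gap: 0.349
grasp_force: 45.9
```

```bash
python3 - <<'E'
from h import *
from scipy.optimize import least_squares
st=robot.get_state();K,T=cam("wrist",st);p,d=eyes.grab_frame("wrist");W=cloud(K,T,d)
Rt=R.from_euler('xyz',st["eef_rot"]);P=Rt.inv().apply((W-st["eef_pos"]).reshape(-1,3)).reshape(W.shape)
s=P[(P[...,2]>46)&(P[...,2]<65)&(np.hypot(P[...,0],P[...,1])<36)]
r=least_squares(lambda q:np.hypot(s[:,0]-q[0],s[:,1]-q[1])-26,[0,0],loss="soft_l1");print("reader",r.x)
m=(abs(P[...,2]-77)<4)&(np.hypot(P[...,0],P[...,1])<40)&(P[...,0]>-5)
print(m.sum(),np.percentile(P[m],[.5,50,99.5],axis=0).round(1))
f=[]
for _ in range(3):
    s=robot.get_state();f.append(s["ft_force"]);eyes.grab_frame("wrist")
f=np.array(f)-[0,-.3,-2.4];print(f.round(1),(f@N0).round(2));print(st["eef_pos"])
E
```

```text
reader [-0.43807647  0.65032502]
1636 [[ -1.8 -28.2  75.1]
 [ 21.3   1.9  76.7]
 [ 29.3  30.3  80.6]]
[[-2.7  1.3  5. ]
 [-3.7  0.3  5.2]
 [-1.8  0.2  5.8]] [5.7  6.12 6.03]
[489.87458755 -26.87028819 184.2526709 ]
```

Contact is about 6 N, centred and square. Now I'll hold.

{"name": "step_arm", "arguments": {"plan": [[[0,0,0],[0,0,0],-1],[[0,0,0],[0,0,0],-1],[[0,0,0],[0,0,0],-1],[[0,0,0],[0,0,0],-1],[[0,0,0],[0,0,0],-1],[[0,0,0],[0,0,0],-1],[[0,0,0],[0,0,0],-1],[[0,0,0],[0,0,0],-1]]}}

```text
time_s: 11.6
eef_pos: [489.9, -26.9, 184.2]
eef_rot: [2.768, 0.002, 1.285]
ft_force: [-2.2, 1.0, 2.9]
finger_gap: 0.346
grasp_force: 45.9
```

{"name": "step_arm", "arguments": {"plan": [[[0,0,0],[0,0,0],-1],[[0,0,0],[0,0,0],-1],[[0,0,0],[0,0,0],-1],[[0,0,0],[0,0,0],-1],[[0,0,0],[0,0,0],-1],[[0,0,0],[0,0,0],-1],[[0,0,0],[0,0,0],-1],[[0,0,0],[0,0,0],-1]]}}

```text
time_s: 12.6
eef_pos: [489.8, -26.8, 184.2]
eef_rot: [2.768, 0.002, 1.285]
ft_force: [-1.1, 0.5, 3.8]
finger_gap: 0.348
grasp_force: 45.9
```

{"name": "step_arm", "arguments": {"plan": [[[0,0,-0.02],[0,0,0],-1],[[0,0,-0.1],[0,0,0],-1],[[0,0,-0.3],[0,0,0],-1],[[0,0,-0.55],[0,0,0],-1],[[0,0,-0.55],[0,0,0],-1],[[0,0,-0.55],[0,0,0],-1]]}}

```text
time_s: 13.35
eef_pos: [450.8, -15.3, 285.4]
eef_rot: [2.77, 0.002, 1.285]
ft_force: [-0.6, -0.2, -1.5]
finger_gap: 0.346
grasp_force: 45.4
```

```bash
python3 - <<'E'
from h import *
st=robot.get_state();print(st["ft_force"],st["eef_pos"])
go([381,270.5,285],down(2.543),st)
E
```

```text
[-0.60861746 -0.1921541  -1.48898823] [450.78435737 -15.26256337 285.44852544]
shift [ 1.2727 -0.6868 -0.2678] turn [ 0.1018  0.0748 -0.3953] mm 294.2 deg 74.7
```

{"name": "step_arm", "arguments": {"plan": [[[0.25,-0.14,-0.06],[0.01,0.01,-0.05],-1],[[0.5,-0.28,-0.12],[0.03,0.02,-0.11],-1],[[0.75,-0.42,-0.17],[0.05,0.04,-0.18],-1],[[1,-0.56,-0.23],[0.066,0.05,-0.25],-1],[[1,-0.68,-0.27],[0.08,0.06,-0.31],-1],[[1,-0.68,-0.27],[0.095,0.07,-0.37],-1],[[1,-0.68,-0.27],[0.102,0.075,-0.395],-1],[[1,-0.68,-0.27],[0.102,0.075,-0.395],-1]]}}

```text
time_s: 14.35
eef_pos: [367.0, 217.5, 284.6]
eef_rot: [-3.138, -0.002, 2.541]
ft_force: [-0.2, -0.3, -2.0]
finger_gap: 0.344
grasp_force: 45.2
```

```bash
python3 - <<'E'
from h import *
go([382,270.5,120],down(2.543))
E
```

```text
shift [0.0863 0.2637 0.8222] turn [-0.001  -0.0006 -0.0007] mm 173.6 deg 0.2
```

{"name": "step_arm", "arguments": {"plan": [[[0.086,0.264,0],[0,0,0],-1],[[0.086,0.264,0.2],[-0.001,0,0],-1],[[0.086,0.264,0.5],[-0.001,0,0],-1],[[0.086,0.264,0.75],[-0.001,0,0],-1],[[0.086,0.264,0.82],[-0.001,0,0],-1],[[0.086,0.264,0.82],[-0.001,0,0],-1],[[0.086,0.264,0.82],[-0.001,0,0],-1]]}}

```text
time_s: 15.22
eef_pos: [384.7, 271.8, 125.3]
eef_rot: [3.134, 0.003, 2.541]
ft_force: [0.4, -0.4, -1.4]
finger_gap: 0.345
grasp_force: 45.1
```

```bash
python3 - <<'E'
from h import *
from scipy.optimize import least_squares
st=robot.get_state();K,T=cam("wrist",st);p,d=eyes.grab_frame("wrist");W=cloud(K,T,d);print(st["eef_pos"],st["ft_force"])
Rt=R.from_euler('xyz',st["eef_rot"]);P=Rt.inv().apply((W-st["eef_pos"]).reshape(-1,3)).reshape(W.shape)
s=W[(P[...,2]>46)&(P[...,2]<65)&(np.hypot(P[...,0],P[...,1])<36)]
r=least_squares(lambda q:np.hypot(s[:,0]-q[0],s[:,1]-q[1])-26,st["eef_pos"][:2],loss="soft_l1");print("reader",r.x)
m=(p.max(2)<60)&(abs(W[...,2]-4)<4)&(np.hypot(W[...,0]-384,W[...,1]-270)<75)
h=cv2.convexHull(W[m][:,:2].astype(np.float32))[:,0];print("pad z",np.median(W[m][:,2]),m.sum())
r=least_squares(lambda q:np.hypot(h[:,0]-q[0],h[:,1]-q[1])-55,[384,270],loss="soft_l1");print("pad",r.x,np.abs(r.fun).mean())
go([*st["eef_pos"][:2],85],down(2.543),st)
E
```

```text
[384.72301356 271.84307747 125.30999661] [ 0.37769912 -0.38987274 -1.44064081]
reader [386.86477449 272.13676301]
pad z 3.2949789348279523 12701
pad [385.48288855 269.92861006] 0.5190199846892231
shift [ 0.0005 -0.0015  0.2015] turn [ 0.0023  0.0009 -0.0006] mm 40.3 deg 0.5
```

{"name": "step_arm", "arguments": {"plan": [[[0,0,0.1],[0.002,0.001,0],-1],[[0,0,0.17],[0.002,0.001,0],-1],[[0,0,0.195],[0.002,0.001,0],-1],[[0,0,0.2],[0.002,0.001,0],-1],[[0,0,0.2],[0.002,0.001,0],-1],[[0,0,0.2],[0.002,0.001,0],-1]]}}

```text
time_s: 16.02
eef_pos: [383.5, 271.4, 83.5]
eef_rot: [-3.14, -0.002, 2.542]
ft_force: [-1.6, -0.3, 1.2]
finger_gap: 0.345
grasp_force: 45.8
```

{"name": "step_arm", "arguments": {"plan": [[[0,0,0],[0,0,0],0.0],[[0,0,0],[0,0,0],0.4],[[0,0,0],[0,0,0],1],[[0,0,0],[0,0,0],1],[[0,0,0],[0,0,0],1],[[0,0,0],[0,0,0],1]]}}

```text
time_s: 16.77
eef_pos: [383.1, 271.2, 82.9]
eef_rot: [-3.139, -0.003, 2.542]
ft_force: [1.1, -0.3, -0.2]
finger_gap: 0.999
grasp_force: 0.0
```

{"name": "step_arm", "arguments": {"plan": [[[0,0,-0.1],[0,0,0],1],[[0,0,-0.3],[0,0,0],1],[[0,0,-0.6],[0,0,0],1],[[0,0,-0.9],[0,0,0],1],[[0,0,-0.9],[0,0,0],1],[[0,0,-0.9],[0,0,0],1],[[0,0,-0.9],[0,0,0],1]]}}

```text
time_s: 17.65
eef_pos: [382.8, 270.8, 260.9]
eef_rot: [-3.136, -0.004, 2.542]
ft_force: [-0.5, -1.1, -1.1]
finger_gap: 1.001
grasp_force: 0.0
```

```bash
python3 - <<'E'
from h import *
from scipy.optimize import least_squares
st=robot.get_state();K,T=cam("wrist",st);p,d=eyes.grab_frame("wrist");W=cloud(K,T,d);print(st["eef_pos"],st["ft_force"])
near=np.hypot(W[...,0]-385,W[...,1]-271)<40
for a,b in((25,44),):
    s=W[near&(W[...,2]>a)&(W[...,2]<b)];r=least_squares(lambda q:np.hypot(s[:,0]-q[0],s[:,1]-q[1])-26,[385,271],loss="soft_l1");print("housing",r.x)
t=W[near&(W[...,2]>115)];c,n,sd,N=plane(t);print("top",c,n,N,cv2.minAreaRect(t[:,:2].astype(np.float32)))
q,_=eyes.grab_frame("scene");cv2.imwrite("pics/end.png",q[130:400,150:500])
E
```

```text
[382.80304676 270.81593861 260.94486666] [-0.53954211 -1.11408423 -1.06294265]
housing [385.04295739 271.57894966]
top [372.93455479 279.4613922  328.63364753] [ 0.82524419 -0.56169951  0.05887006] 12870 ((383.459716796875, 271.9706115722656), (75.82205963134766, 35.57993698120117), 55.351844787597656)
```

View pics/end.png

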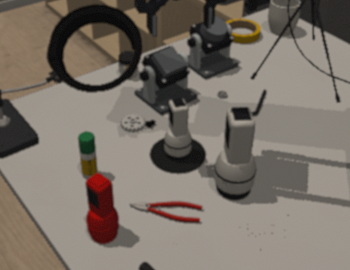

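The picture shows the reader upright on the pad at (178,135), released, and the glue stick still standing at (88,155). The housing centre is at (385,271.6), about 2 mm from the pad centre.

```bash
python3 -c "
from cell import order;print(order.sign_off())"
```

```text
the job is handed in; nothing more can be done
None
```

The reader was pressed squarely on the middle of the round sample at about 6 N for over 2 s, then stood upright on its pad and released; I handed the job in at about 18 s of the 51 s allowed, but no verdict was returned.

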